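# Lock the test coupling with its linch pin and arm the controller

## Robot

A 6-joint arm with a two-finger parallel gripper is mounted at the origin on the work surface. World frame = base frame: x ahead of the robot, y to its left, z up, the work surface at z = 0. Lengths are in m, angles in rad, forces in N, time in s.
With the tool pointing down it reaches from about 0.35 to 0.975 m from the base axis. Payload 4.9 kg.
Tool frame: the origin (TCP) lies at the very end of the fingers, on their centre line; the grasp point (between the pads) lies manip.grip_point_offset behind it (manip.grip_point_offset is the distance from the TCP to the grasp point, in m); z points along the fingers, y is the line along which they close (so a half turn about z gives the same grasp; the last joint's range is limited). The gripper opens to 85 mm and grips with 20 to 120 N. Pads are 22 mm wide; open, the fingers measure 114 mm over their backs; the gripper's body (76 mm by 85 mm) begins 54 mm behind the grasp point. The pads swing forward as they close: fully open they stand 13 mm farther back than shut.
Start: joints at [-1.348, 0.053, 1.613, -0, 1.476, -0.119], TCP at [0.209, -0.589, 0.231] pointing down, gripper open.
Joint ranges: [-3.01, 3.01], [-1.01, 2.22], [0.06, 2.58], [-1.02, 4.17], [0.09, 2.62], [-3.14, 3.14]. Speed limits (rad/s): [2.57, 2.57, 3.14, 3.14, 3.14, 3.14].

## Interface

Orientations are given as a unit quaternion [w, x, y, z].
In Python, from plant import manip gives the robot as it stands.
- The arm moves only by the shell command python3 -m crank 'ROWS' [OPENING]. ROWS is JSON, a list of rows, each an object of numbers: "x", "y", "z": the shift along the tool's x, y, z in cm; "turn": the turn about the tool's z in rad. In form: [{"x": .., "y": .., "z": .., "turn": ..}, ...]. A call has 1 to 5 rows; each row shifts and turns the commanded pose from where the row before left it, along the tool's axes as they then stand; what a row does not reach is not made up. A row lasts 1/10 s, in which the tool goes at most 50 mm and 8.59 degrees, less where a joint would pass 70% of its speed; a pose out of reach is approached as far as the arm can. A call with a gripper value outside its range is refused whole. OPENING is the opening in per cent of the stroke, from 0 (shut) to 100 (fully open), set as the call begins (- or left out, the last holds). The fingers move at their own pace and stop on an object; the grip force is fixed at half the most. Time passes only in rows, so rows that do not move let the fingers close. It gives the time, the measured TCP pose, the force, the opening and the grip force at its end, in the units of the state.
- manip.state(): the state, without advancing time (a new reading comes with each control period).
- manip.grab_frame(name): name is "side" or "top" or "wrist"; returns (picture, depth): 384x512x3 uint8, red, green, blue; 384x512 float32, m along the optical axis (not along the pixel's ray), 0 where there is no reading.
- manip.camera_model(name): a dict with "mtx" (3x3 intrinsics, pixels), "world_to_cam" (4x4, takes a point from world to camera coordinates). Camera axes: x right, y down, z forward; pixel columns grow to the right and rows downward; lengths in m; the calibration is good to about 2 mm. A picture is of the moment at which its call begins: read the wrist's pose just before it. camera_model takes no time and is no camera call; for the wrist camera it gives the pose at the moment of the call.
- manip.job_done(): hands the job in; it is judged then, once.
The state is a dict: "time": time; "joint_pos": joint angles; "joint_vel": joint speeds; "joint_efforts": joint torques, N m; "tool_pos": TCP position; "tool_rot": TCP orientation; "contact_force": force on the tool from outside, world axes, zero at the start; "ft_torque": the same for the moment, N m; "gripper_width": opening from 0.0 (shut) to 1.0 (fully open); "grasp_force": force on a finger pad.
Only numpy, scipy, OpenCV 4.12 (cv2) and the standard library are available. Lean on these libraries where they do the work, as an engineer would, in place of code of your own. Each camera call takes 0.05 s, during which the arm holds its last target. There are 200 camera calls.

## Task

Take the yellow-headed linch pin out of the blue rack and push it fully home through the hole in the slanted steel tongue of the test fixture, then flip its orange sprung ring down over the tongue's free end until it snaps closed round the pin's end. Only once the ring is closed, press the green key of the hand controller just until it clicks, not hard down, and let it come up again. Do not knock the other things about.

Things in the scene. Friction and masses are not known exactly. Their poses are not given: they have to be found in the camera images.
- pin: Steel linch pin, 0.1 kg. Origin on its axis at the shoulder (collar's underside), +z up to head. Shank 11 mm diameter, conical end at z = -46 mm; collar 22 mm diameter, z 0 to 8; yellow head to grip, square 16 x 16 mm (sides along x, y), z 8 to 44. Ring hinged along y at z = 5 mm: open it lies square to the pin, out in +x; it closes by swinging from +x down to -z. Starts upright in the rack.
- ring (a joint): Angle of the orange ring, rad: 0 = open, 1.57 = closed with its far bar under the shank's end. An over-centre spring holds it at either end: at the far bar it takes about 2 N to push it off open, the middle point is at about 0.6 rad, and past that it snaps shut by itself.
- ring_bar (a point): Middle of the far bar of the orange ring, 58 mm from its hinge axis. The ring is 5 mm wire, 53 mm wide over all (43 mm inside), so it passes round the 26 mm wide tongue.
- tongue: Slanted steel tongue of the fixture, fixed. Origin at the mouth of its through hole (14 mm, 34 mm deep, chamfered) in its upper face; +z up out of the hole, 25 degrees off vertical. +x to the tongue's free end, 22 mm from the hole axis: put the pin in with its +x (open ring) along this +x. 26 mm wide (y), 34 mm thick (z 0 to -34). A red yoke round it, x -21 to -43 mm, stands 6 mm above the face.
- fixture: Aluminium base of the fixture, fixed, 150 (x) x 170 (y) x 12 mm, origin under its middle. Hole mouth of the tongue at (0, 20, 118) mm, tongue's +x along this +y, its +z leaning to this -x. A column 56 x 28 mm, 102 mm high at y = -45 mm carries the tongue, with a 12 mm rib on its +x side; a black block 30 x 50 mm, top 34 mm above the table, at (55, 30) mm.
- rack: Blue block, fixed, 100 (x) x 64 (y) x 60 mm high, origin at the middle of its underside. Pin holes 14 mm wide and 54 mm deep at x = +20 mm (linch pin) and x = -30 mm (spare pin).
- spare: Loose spare pin with a black ball head (20 mm) in the rack, its top 34 mm above the rack. Leave it alone.
- controller: Dark hand controller, fixed, 85 (x) x 150 (y) x 45 mm high, origin at the middle of its underside.
- key (a joint): Dome travel of the green key, m: 0 = up, 0.003 = clicked. Pressed straight down, its top first gives way at 0.9 N per mm up to about 3 N at 3.5 mm; there the dome clicks and the force drops to about 1 N (top at 4.2 mm); beyond that it rises again at 0.9 N per mm, 5.5 N at 9.3 mm, hard stop at about 15 mm. It springs up when released. Stop soon after the click, well before 10 mm.
- key_top (a point): Centre of the top face of the green key (diameter 28 mm), 63 mm above the table when up, 18 mm above the controller.
- can: Loose blue spray can, 52 mm diameter, 130 mm high, origin at its foot. Leave it alone.
- weight: Loose brass calibration weight, 48 mm diameter, 58 mm high. Leave it alone.
- tape: Loose roll of tape lying flat, 90 mm diameter, 22 mm high. Leave it alone.
- driver: Loose screwdriver lying on the table, 190 mm long. Leave it alone.
- spanner: Loose spanner lying on the table, 170 mm long. Leave it alone.
- sensor: Loose aluminium sensor block, 32 x 32 x 44 mm high. Leave it alone.
There are look-alikes about, which are no part of the job. There is more than one size of the controller; the one meant has the size given above.

How it is judged:
By the outcome, as a careful person would: the job done as asked, in the order asked, and still so for the second after the job is handed in, with the robot touching nothing.
It also fails if it takes over 70 s, if anything falls off the work surface, if the arm or the gripper's body presses on something with over 40 N, if the wrist force passes 120 N, or if a joint passes its speed limit or range.

## Working session

There is one attempt and no reset: what is moved stays moved. The work goes in short steps, Python scripts to look and compute and a shell command to move; the robot and the scene stay as the last step left them, time stands still between calls to the robot, and variables do not carry over. Pictures are saved under pics/ and viewed, at most 11 in all, crops included, and the job is handed in when it is done.

```bash
ls; mkdir -p pics; python3 - <<'E'
from plant import manip
import cv2,numpy as np
print(manip.state(), manip.grip_point_offset)
for n in ("top","side"):
    p,d=manip.grab_frame(n); m=manip.camera_model(n)
    np.savez(f"{n}0.npz",p=p,d=d,**m)
    cv2.imwrite(f"pics/{n}0.png",cv2.resize(p[:,:,::-1],(800,600),interpolation=cv2.INTER_CUBIC))
    print(n,np.linalg.inv(m["world_to_cam"]).round(3).tolist(),m["mtx"].tolist())
E
```

```text
pics
{'time': 0.0, 'joint_pos': array([-1.34797422e+00,  5.33473666e-02,  1.61427084e+00, -3.73691942e-05,
        1.47599250e+00, -1.18981137e-01]), 'joint_vel': array([ 0.00199626, -0.00136245,  0.00049503, -0.00050848,  0.00050121,
        0.00049815]), 'joint_efforts': array([ 3.10932810e-03, -3.93679476e+01, -3.70170593e+01,  2.98567033e-05,
        6.94394927e-03,  8.05436144e-06]), 'tool_pos': array([ 0.209357  , -0.588243  ,  0.23008273]), 'tool_rot': array([-1.00670604e-03,  9.85431022e-01,  1.70072579e-01, -7.09396788e-05]), 'contact_force': array([-0.24630416,  0.08219701, -0.07545367]), 'ft_torque': array([-0.00252441,  0.01439995, -0.00358649]), 'grasp_force': 0.0, 'gripper_width': 1.003879285536691} 0.0187
top [[0.048, -0.977, 0.207, 0.219], [-0.999, -0.048, 0.01, -0.029], [0.0, -0.207, -0.978, 1.421], [0.0, 0.0, 0.0, 1.0]] [[483.1205960561877, 0.0, 263.5300516516391], [0.0, 483.1205960561877, 189.4984177935406], [0.0, 0.0, 1.0]]
side [[-0.991, -0.097, 0.089, 0.393], [-0.13, 0.618, -0.775, 1.118], [0.02, -0.78, -0.626, 1.021], [0.0, 0.0, 0.0, 1.0]] [[455.5173625041157, 0.0, 254.85350778943783], [0.0, 455.5173625041157, 187.42837349104894], [0.0, 0.0, 1.0]]
```

View pics/top0.png

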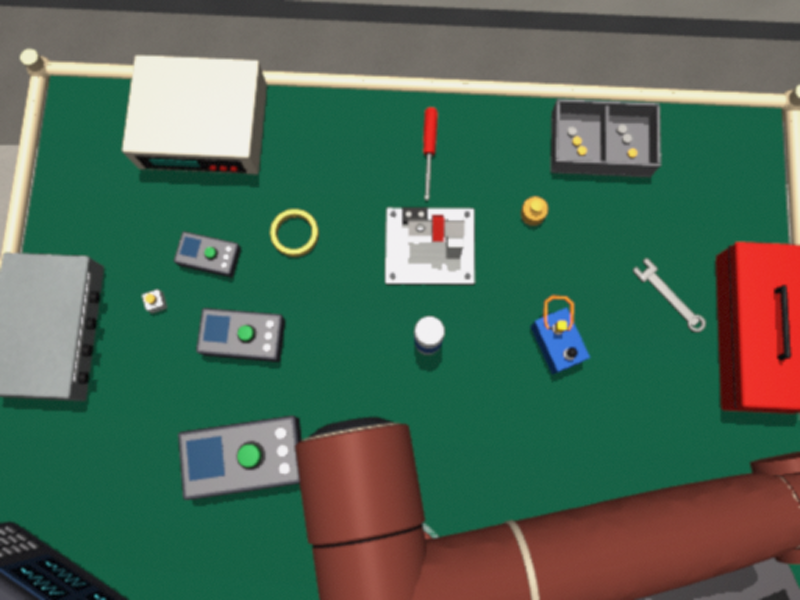

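View pics/side0.png

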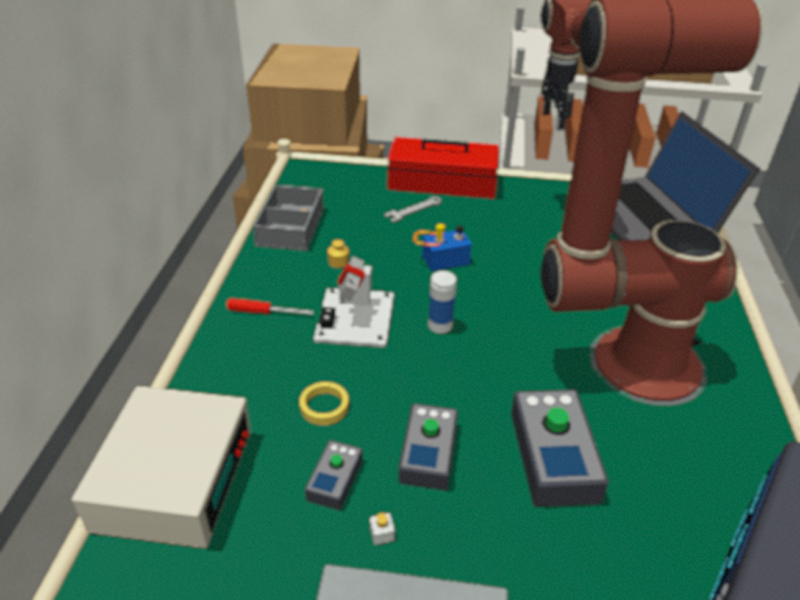

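The top view is the useful one: the rack is at about (560,340) with its ring pointing up-image, the fixture at (430,245) with its tongue pointing left, and the three controllers at (207,253), (240,335) and (240,457). The middle controller looks like the right size. The side view agrees. Next I'll take measurements.

```bash
cat > h.py <<'E'
import numpy as np,cv2
def cloud(p,d,mtx,w2c):
    v,u=np.mgrid[:384,:512]; x=(u-mtx[0,2])/mtx[0,0]*d; y=(v-mtx[1,2])/mtx[1,1]*d
    T=np.linalg.inv(w2c); return np.stack([x,y,d],-1)@T[:3,:3].T+T[:3,3]
def load(n):
    z=np.load(n+".npz"); return z["p"],z["d"],cloud(z["p"],z["d"],z["mtx"],z["world_to_cam"]),z
def hsv(p): return cv2.cvtColor(p,cv2.COLOR_RGB2HSV)
def mask(p,lo,hi,box=None):
    m=cv2.inRange(hsv(p),lo,hi)>0
    if box: b=np.zeros_like(m); b[box[1]:box[3],box[0]:box[2]]=1; m&=b
    return m
E
python3 - <<'E'
from h import *
p,d,P,z=load("top0")
s=1/1.5625
B=lambda *a:[int(i*s) for i in a]
def rep(n,m):
    q=P[m&(d>0)]; print(n,len(q),q.mean(0).round(4),"min",q.min(0).round(3),"max",q.max(0).round(3)); return q
for n,b in (("keyS",B(190,235,230,270)),("keyM",B(225,310,270,355)),("keyL",B(225,430,275,480))):
    rep(n,mask(p,(45,120,80),(80,255,255),b))
# controllers: height segmentation
for n,b in (("S",B(165,225,250,285)),("M",B(185,295,300,375)),("L",B(170,405,310,510))):
    m=np.zeros(d.shape,bool); m[b[1]:b[3],b[0]:b[2]]=1; m&=(P[...,2]>0.012)
    q=P[m]; zt=np.median(q[:,2]); r=cv2.minAreaRect(q[:,:2].astype(np.float32)*1000); print(n,zt.round(3),r)
rep("yellowhead",mask(p,(22,120,100),(35,255,255),B(545,310,580,345)))
rep("ring",mask(p,(5,150,120),(20,255,255),B(530,285,590,340)))
q=rep("rack",mask(p,(100,150,60),(125,255,255),B(520,300,600,380)))
q=q[abs(q[:,2]-.06)<.008]; print(cv2.minAreaRect(q[:,:2].astype(np.float32)*1000),np.median(q[:,2]))
b=B(375,195,485,295); m=np.zeros(d.shape,bool); m[b[1]:b[3],b[0]:b[2]]=1; m&=(abs(P[...,2]-.012)<.006)&(p.min(-1)>150)
q=rep("base",m); print(cv2.minAreaRect(q[:,:2].astype(np.float32)*1000))
rep("yoke",mask(p,(0,150,100),(6,255,255),b)|mask(p,(172,150,100),(180,255,255),b))
for n,u,v in (("can",430,333),("weight",535,208),("spare",572,353),("sensor",152,300)):
    print(n,P[int(v*s),int(u*s)].round(3))
E
```

```text
keyS 77 [0.6007 0.3686 0.0214] min [ 0.568  0.348 -0.004] max [0.626 0.4   0.053]
keyM 104 [0.4401 0.2852 0.0435] min [ 0.412  0.261 -0.008] max [0.48  0.325 0.069]
keyL 170 [0.2071 0.2527 0.0876] min [0.188 0.235 0.063] max [0.226 0.272 0.096]
S 0.034 ((437.5196533203125, 186.0462188720703), (604.2965087890625, 102.2218017578125), 54.10736083984375)
M 0.045 ((367.8179626464844, 161.73876953125), (466.2925109863281, 127.88846588134766), 67.3359375)
L 0.064 ((216.44361877441406, 177.95849609375), (128.56678771972656, 410.33935546875), 7.764202117919922)
yellowhead 41 [ 0.4631 -0.2846  0.0882] min [ 0.451 -0.326 -0.004] max [ 0.508 -0.274  0.11 ]
ring 72 [ 0.5067 -0.2865  0.0569] min [ 0.474 -0.323 -0.003] max [ 0.535 -0.257  0.072]
rack 731 [ 0.4351 -0.2878  0.0531] min [ 0.383 -0.357 -0.006] max [ 0.508 -0.242  0.096]
((441.3861083984375, -291.2257080078125), (100.1265869140625, 66.00244140625), 25.762710571289062) 0.059304701051027475
base 1772 [ 0.6065 -0.0383  0.0121] min [ 0.543 -0.131  0.006] max [0.723 0.043 0.018]
((634.6165771484375, -43.24254608154297), (177.25782775878906, 168.74783325195312), 3.1802470684051514)
yoke 107 [ 0.6212 -0.0556  0.1237] min [ 0.601 -0.065  0.113] max [ 0.645 -0.047  0.135]
can [ 0.429 -0.05   0.128]
weight [ 0.692 -0.24   0.051]
spare [ 0.413 -0.303  0.096]
sensor [0.48 0.47 0.04]
```

```bash
python3 -m crank '[{"x":3.75,"y":-2.25,"z":-0.5},{"x":3.75,"y":-2.25,"z":-0.5},{"x":3.75,"y":-2.25,"z":-0.5},{"x":3.75,"y":-2.25,"z":-0.5},{"x":3.75,"y":-2.25,"z":-0.5}]' 36
python3 -m crank '[{"x":3.75,"y":-2.25,"z":-0.5},{"x":3.75,"y":-2.25,"z":-0.5},{"x":3.75,"y":-2.25,"z":-0.5},{"x":3.75,"y":-2.25,"z":-0.5},{"turn":-0.14}]'
python3 -m crank '[{"turn":-0.14},{"turn":-0.14},{"turn":-0.14},{"turn":-0.14},{"turn":-0.14}]'
python3 -m crank '[{"turn":-0.14},{"turn":-0.14},{"turn":-0.14},{"turn":-0.14},{"turn":-0.14}]'
python3 -m crank '[{"turn":-0.14},{"turn":0},{"turn":0}]'
cat >> h.py <<'E'
def snap(n,tag):
    from plant import manip
    m=manip.camera_model(n); p,d=manip.grab_frame(n); np.savez(tag+".npz",p=p,d=d,**m); return load(tag)
def tool():
    from plant import manip
    from scipy.spatial.transform import Rotation as R
    s=manip.state(); q=s["tool_rot"]; return s,R.from_quat(q[[1,2,3,0]]).as_matrix()
E
python3 - <<'E'
from h import *
s,R=tool(); p,d,P,z=snap("wrist","w1"); cv2.imwrite("pics/w1.png",p[:,:,::-1])
print(s["tool_pos"],R.round(3).tolist(),np.linalg.inv(z["world_to_cam"]).round(3).tolist(),z["mtx"][0,0])
E
```

```text
[ 0.20935103 -0.58830762  0.23018684] [[0.942, 0.335, -0.0], [0.335, -0.942, 0.002], [0.0, -0.002, -1.0]] [[0.335, -0.906, -0.261, 0.276], [-0.942, -0.322, -0.092, -0.564], [-0.001, 0.277, -0.961, 0.372], [0.0, 0.0, 0.0, 1.0]] 339.85723898911544schema error: expected keys x, y, z, turn
schema error: expected keys x, y, z, turn
schema error: expected keys x, y, z, turn
schema error: expected keys x, y, z, turn
schema error: expected keys x, y, z, turn
```

View pics/w1.png

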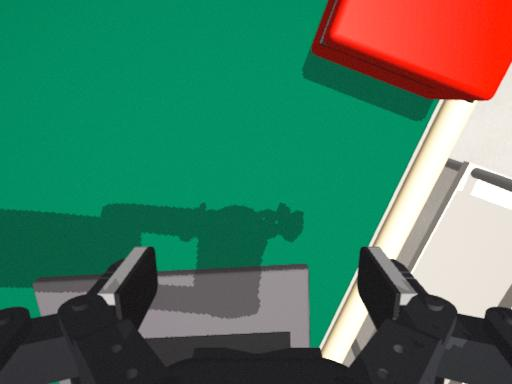

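The rows need all four keys, so nothing moved. This picture is only the start view: fingertips at about (140,260) and (375,260), with the red toolbox and laptop behind them. I'll resend the move.

```bash
python3 -m crank '[{"x":3.75,"y":-2.25,"z":-0.5,"turn":0},{"x":3.75,"y":-2.25,"z":-0.5,"turn":0},{"x":3.75,"y":-2.25,"z":-0.5,"turn":0},{"x":3.75,"y":-2.25,"z":-0.5,"turn":0},{"x":3.75,"y":-2.25,"z":-0.5,"turn":0}]' 36
python3 -m crank '[{"x":3.75,"y":-2.25,"z":-0.5,"turn":0},{"x":3.75,"y":-2.25,"z":-0.5,"turn":0},{"x":3.75,"y":-2.25,"z":-0.5,"turn":0},{"x":3.75,"y":-2.25,"z":-0.5,"turn":0},{"x":0,"y":0,"z":0,"turn":-0.14}]'
python3 -m crank '[{"x":0,"y":0,"z":0,"turn":-0.14},{"x":0,"y":0,"z":0,"turn":-0.14},{"x":0,"y":0,"z":0,"turn":-0.14},{"x":0,"y":0,"z":0,"turn":-0.14},{"x":0,"y":0,"z":0,"turn":-0.14}]'
python3 -m crank '[{"x":0,"y":0,"z":0,"turn":-0.14},{"x":0,"y":0,"z":0,"turn":-0.14},{"x":0,"y":0,"z":0,"turn":-0.14},{"x":0,"y":0,"z":0,"turn":-0.14},{"x":0,"y":0,"z":0,"turn":-0.14}]'
python3 -m crank '[{"x":0,"y":0,"z":0,"turn":-0.14},{"x":0,"y":0,"z":0,"turn":0},{"x":0,"y":0,"z":0,"turn":0}]'
python3 - <<'E'
from h import *
s,R=tool(); p,d,P,z=snap("wrist","w1"); cv2.imwrite("pics/w1.png",p[:,:,::-1])
print(s["time"],s["tool_pos"],s["gripper_width"],R.round(3).tolist(),s["joint_pos"])
E
```

```text
time: 0.65
tool_pos: [0.3491, -0.4184, 0.2561]
tool_rot: [-0.0, 0.985, 0.17, -0.0]
contact_force: [1.0, -0.6, -0.1]
gripper_width: 0.357
grasp_force: 0.0
time: 1.15
tool_pos: [0.4622, -0.2813, 0.277]
tool_rot: [-0.0, 0.97, 0.243, 0.001]
contact_force: [-0.8, -0.6, -0.3]
gripper_width: 0.36
grasp_force: 0.0
time: 1.65
tool_pos: [0.4594, -0.2847, 0.2758]
tool_rot: [-0.0, 0.829, 0.56, -0.0]
contact_force: [0.4, 0.0, 0.7]
gripper_width: 0.359
grasp_force: 0.0
time: 2.15
tool_pos: [0.4594, -0.2848, 0.2759]
tool_rot: [-0.0, 0.587, 0.81, 0.0]
contact_force: [-0.5, 0.3, -0.8]
gripper_width: 0.36
grasp_force: 0.0
time: 2.45
tool_pos: [0.4595, -0.2848, 0.276]
tool_rot: [-0.0, 0.532, 0.847, 0.0]
contact_force: [-0.1, -0.0, -0.0]
gripper_width: 0.36
grasp_force: 0.0
2.45 [ 0.45946392 -0.28483027  0.27601767] 0.3597639570914267 [[-0.433, 0.901, -0.0], [0.901, 0.433, 0.0], [0.0, -0.0, -1.0]] [-6.92634985e-01 -1.72472129e-01  1.75451996e+00  1.02956026e-05
  1.56002957e+00 -1.14074114e+00]
```

View pics/w1.png

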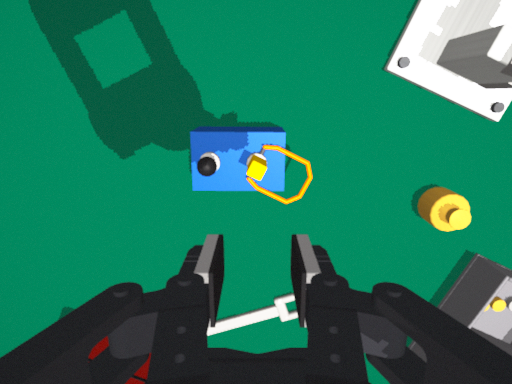

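The wrist view shows the rack aligned with the tool, the spare at (207,165) and the yellow head at (257,168). The ring points right and slightly down, so the pin is yawed relative to the rack. I'll measure that yaw.

```bash
python3 - <<'E'
from h import *
p,d,P,z=load("w1")
m=mask(p,(22,120,100),(35,255,255),(235,145,275,190)); q=P[m&(d>0)]
t=q[q[:,2]>q[:,2].max()-.004]; print("head top",len(t),t.mean(0).round(4),t[:,2].max())
r=cv2.minAreaRect(t[:,:2].astype(np.float32)*1000); print(r)
m=mask(p,(8,150,120),(21,255,255),(240,140,320,210)); q=P[m&(d>0)]; q=q[(abs(q[:,2]-.067)<.006)]
print("ring",len(q),q.mean(0).round(4)); rr=cv2.minAreaRect(q[:,:2].astype(np.float32)*1000); print(rr)
c=t.mean(0)[:2]; v=q[:,:2]-c; rad=np.hypot(*v.T); print("far",np.degrees(np.arctan2(v[:,1],v[:,0])[rad>.05]).round(0), rad.max())
a=v.mean(0); print("mean dir",np.degrees(np.arctan2(a[1],a[0])))
best=[]
for th in np.radians(np.arange(-40,60,1)):
    y=-v[:,0]*np.sin(th)+v[:,1]*np.cos(th); best.append((np.ptp(y),np.degrees(th),(y.max()+y.min())/2))
print(sorted(best)[:4])
x=P[mask(p,(100,150,60),(125,255,255),(180,120,300,200))]; x=x[abs(x[:,2]-.06)<.004]; print("rack",cv2.minAreaRect(x[:,:2].astype(np.float32)*1000),x[:,2].mean())
E
```

```text
head top 244 [ 0.4591 -0.285   0.1034] 0.10529607641602978
((459.1058654785156, -285.1644592285156), (15.399316787719727, 15.121294975280762), 0.3929043114185333)
ring 206 [ 0.4969 -0.2857  0.0662]
((488.71075439453125, -286.13348388671875), (52.13221740722656, 62.12078857421875), 89.02947998046875)
far [ 29.  27.  26.  24.  24.  24.  23.  23.  22.  21.  19.  20.  18.  18.
  17.  17.  16.  15.  14.  14.  13.  13.  12.  12.  11.  10.   8.   9.
   7.   7.   9.   6.   7.   5.   5.   4.   5.   2.   3.   1.   3.  -0.
   0.  -2.  -1.   1.  -3.  -2.  -4.  -4.  -5.  -5.  -3.  -7.  -6.  -7.
  -6.  -9.  -9. -10.  -8. -12. -11. -14. -13. -13. -10. -16. -16. -15.
 -19. -18. -17. -22. -21. -20. -20. -14. -14. -27. -25. -24. -23. -16.
 -16. -26. -25. -19. -19. -32. -22. -21. -31. -30. -24. -30. -29. -27.
 -26.] 0.061788387333358945
mean dir -1.087192570128106
[(np.float64(0.05213785576970913), np.float64(-1.0), np.float64(-0.0006085868863235037)), (np.float64(0.05235346701924683), np.float64(-2.0), np.float64(5.1542364417542924e-05)), (np.float64(0.05239213760667838), np.float64(0.0), np.float64(-0.0010972337172019953)), (np.float64(0.052809307809959176), np.float64(-3.0000000000000004), np.float64(0.0006362082816375181))]
rack ((441.1524658203125, -294.156005859375), (99.94811248779297, 63.56399154663086), 25.585206985473633) 0.05950956910443585
```

```bash
python3 -m crank '[{"x":0,"y":0,"z":2,"turn":0.149},{"x":0,"y":0,"z":3,"turn":0.149},{"x":0,"y":0,"z":3,"turn":0.149},{"x":0,"y":0,"z":3,"turn":0},{"x":0,"y":0,"z":0,"turn":0}]' 32
python3 -m crank '[{"x":0,"y":0,"z":3,"turn":0},{"x":0,"y":0,"z":3,"turn":0},{"x":-0.05,"y":0,"z":2,"turn":0},{"x":0,"y":0,"z":1.2,"turn":0},{"x":0,"y":0,"z":0,"turn":0}]'
python3 -m crank '[{"x":0,"y":0,"z":0,"turn":0},{"x":0,"y":0,"z":0,"turn":0},{"x":0,"y":0,"z":0,"turn":0},{"x":0,"y":0,"z":0,"turn":0},{"x":0,"y":0,"z":0,"turn":0}]' 0
```

```text
time: 3.0
tool_pos: [0.457, -0.2828, 0.161]
tool_rot: [-0.005, 0.706, 0.708, -0.0]
contact_force: [-0.1, 0.7, -1.1]
gripper_width: 0.32
grasp_force: 0.0
time: 3.5
tool_pos: [0.4592, -0.2851, 0.0737]
tool_rot: [-0.001, 0.706, 0.708, -0.0]
contact_force: [0.0, 0.5, -0.8]
gripper_width: 0.32
grasp_force: 0.0
time: 4.0
tool_pos: [0.4603, -0.2859, 0.0756]
tool_rot: [0.001, 0.706, 0.709, 0.0]
contact_force: [-0.5, -0.9, 3.5]
gripper_width: 0.175
grasp_force: 61.0
```

```bash
python3 -m crank '[{"x":0,"y":0,"z":-1,"turn":0},{"x":0,"y":0,"z":-1.5,"turn":0},{"x":0,"y":0,"z":-2,"turn":0},{"x":0,"y":0,"z":-2,"turn":0},{"x":0,"y":0,"z":0,"turn":0}]'
python3 -m crank '[{"x":0,"y":0,"z":0,"turn":-0.149},{"x":0,"y":0,"z":0,"turn":-0.149},{"x":0,"y":0,"z":0,"turn":-0.149},{"x":-2.5,"y":0.5,"z":0,"turn":0},{"x":-2.5,"y":0.5,"z":0,"turn":0}]'
python3 -m crank '[{"x":0,"y":0,"z":1.2,"turn":0},{"x":0,"y":0,"z":1.5,"turn":0},{"x":0,"y":0,"z":1,"turn":0},{"x":0,"y":0,"z":0,"turn":0},{"x":0.6,"y":0,"z":0,"turn":0}]'
python3 - <<'E'
from h import *
p,d,P,z=snap("wrist","w2"); q,_,_,_=snap("side","s2")
cv2.imwrite("pics/w2.png",np.hstack([p[100:,100:400],cv2.resize(q[120:190,230:330],(406,284),interpolation=cv2.INTER_CUBIC)])[:,:,::-1])
E
```

```text
time: 4.5
tool_pos: [0.4615, -0.287, 0.1439]
tool_rot: [0.004, 0.706, 0.709, 0.0]
contact_force: [0.4, -0.6, -0.7]
gripper_width: 0.179
grasp_force: 60.4
time: 5.0
tool_pos: [0.4902, -0.3258, 0.1385]
tool_rot: [-0.001, 0.531, 0.847, 0.0]
contact_force: [0.8, -1.0, -1.1]
gripper_width: 0.176
grasp_force: 60.4
time: 5.5
tool_pos: [0.4872, -0.3201, 0.1016]
tool_rot: [-0.001, 0.531, 0.847, 0.0]
contact_force: [-1.1, 0.3, -0.7]
gripper_width: 0.176
grasp_force: 60.4
```

View pics/w2.png

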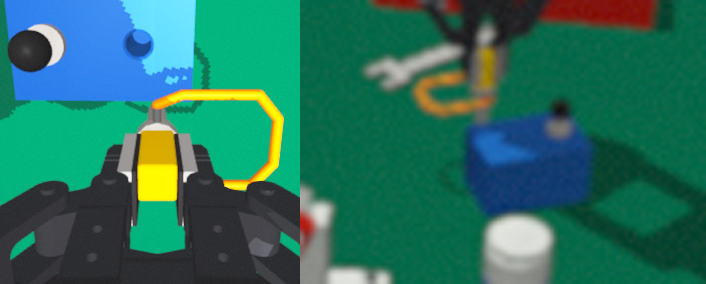

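The pin is held straight at (155,150) with its ring to the right, just off the rack's front edge. Next I'll push the shank against the rack edge so the pin tilts in the pads.

```bash
python3 -m crank '[{"x":0.3,"y":0,"z":0,"turn":0},{"x":0.3,"y":0,"z":0,"turn":0},{"x":0.3,"y":0,"z":0,"turn":0},{"x":0.3,"y":0,"z":0,"turn":0},{"x":0.3,"y":0,"z":0,"turn":0}]'
python3 - <<'E'
from h import *
p,d,P,z=snap("wrist","w3"); 
m=mask(p,(22,120,100),(35,255,255),(200,200,300,320)); q=P[m&(d>0)]; t=q[q[:,2]>q[:,2].max()-.003]; print(len(q),t.mean(0))
m=mask(p,(8,150,120),(21,255,255),(200,150,420,310)); q=P[m&(d>0)]; c,*_=np.linalg.lstsq(np.c_[q[:,:2]-q[:,:2].mean(0),np.ones(len(q))],q[:,2],rcond=None); print("ring plane n",c)
E
```

```text
time: 6.1
tool_pos: [0.4826, -0.3099, 0.1036]
tool_rot: [0.004, 0.531, 0.847, -0.002]
contact_force: [2.7, -9.3, -5.7]
gripper_width: 0.174
grasp_force: 59.7
2700 [ 0.48738707 -0.301896    0.13565435]
ring plane n [-0.39094136 -0.15872839  0.08977616]
```

```bash
cat >> h.py <<'E'
def ringfit(P,p,d,pos,R,box=(150,100,450,330)):
    m=mask(p,(6,140,100),(22,255,255),box)&(d>0); L=(P[m]-pos)@R   # tool frame
    for _ in (0,):
        k=(L[:,1]>.016)&(L[:,1]<.07)&(abs(L[:,0])<.05)&(abs(L[:,2])<.05); L=L[k]
    # plane z = a x + b y + c in tool frame (z down)
    for _ in range(4):
        c,*_r=np.linalg.lstsq(np.c_[L[:,:2],np.ones(len(L))],L[:,2],rcond=None); r=L[:,2]-np.c_[L[:,:2],np.ones(len(L))]@c; L=L[abs(r)<max(.002,2*r.std())]
    n=np.array([c[0],c[1],-1]); n/=np.linalg.norm(n)  # up normal
    return c.round(4),np.degrees([np.arctan2(n[0],-n[2]),np.arctan2(n[1],-n[2])]).round(1),len(L)
E
python3 - <<'E'
from h import *
s,R=tool()
for t,pos in (("w2",np.array([.4872,-.3201,.1016])),("w3",s["tool_pos"])):
    p,d,P,z=load(t); print(t,ringfit(P,p,d,pos,R))
E
```

```text
w2 (array([-0.0236, -0.0164,  0.0112]), array([-1.4, -0.9]), 420)
w3 (array([0.0581, 0.0076, 0.01  ]), array([3.3, 0.4]), 584)
```

```bash
python3 -m crank '[{"x":0.4,"y":0,"z":0,"turn":0},{"x":0.4,"y":0,"z":0,"turn":0},{"x":0.4,"y":0,"z":0,"turn":0},{"x":0.4,"y":0,"z":0,"turn":0},{"x":0.4,"y":0,"z":0,"turn":0}]'
python3 - <<'E'
from h import *
s,R=tool(); print(s["tool_pos"])
p,d,P,z=snap("wrist","w4"); print(ringfit(P,p,d,s["tool_pos"],R))
E
```

```text
time: 6.65
tool_pos: [0.4743, -0.2924, 0.1043]
tool_rot: [0.005, 0.531, 0.847, -0.002]
contact_force: [4.1, -10.1, -2.8]
gripper_width: 0.175
grasp_force: 58.9
[ 0.47427642 -0.2923652   0.1042581 ]
(array([0.3438, 0.0326, 0.011 ]), array([19. ,  1.9]), 430)
```

```bash
python3 -m crank '[{"x":0.3,"y":0,"z":0,"turn":0},{"x":0.3,"y":0,"z":0,"turn":0},{"x":0.3,"y":0,"z":0,"turn":0},{"x":0,"y":0,"z":0,"turn":0}]'
python3 - <<'E'
from h import *
s,R=tool(); print(s["tool_pos"])
p,d,P,z=snap("wrist","w5"); print(ringfit(P,p,d,s["tool_pos"],R))
E
```

```text
time: 7.1
tool_pos: [0.4704, -0.284, 0.1047]
tool_rot: [0.004, 0.531, 0.847, -0.002]
contact_force: [2.3, -6.8, -0.3]
gripper_width: 0.174
grasp_force: 59.0
[ 0.47036819 -0.28397887  0.10474257]
(array([0.451 , 0.0097, 0.0141]), array([24.3,  0.6]), 442)
```

```bash
python3 -m crank '[{"x":0.2,"y":0,"z":0,"turn":0},{"x":0,"y":0,"z":0,"turn":0},{"x":-2,"y":0,"z":0,"turn":0},{"x":-3,"y":0,"z":-2,"turn":0},{"x":0,"y":0,"z":-4,"turn":0}]'
python3 -m crank '[{"x":0,"y":0,"z":-4,"turn":0},{"x":0,"y":0,"z":-4,"turn":0},{"x":0,"y":0,"z":0,"turn":0}]'
python3 - <<'E'
from h import *
s,R=tool(); print(s["tool_pos"],R.round(3).tolist())
p,d,P,z=snap("wrist","w6"); print(ringfit(P,p,d,s["tool_pos"],R))
cv2.imwrite("pics/w6.png",p[:,:,::-1])
m=mask(p,(22,120,100),(35,255,255),(180,180,340,340)); L=(P[m&(d>0)]-s["tool_pos"])@R; L=L[(L[:,2]<-.01)&(abs(L[:,1])<.02)]
t=L[L[:,2]<L[:,2].min()+.02]
# top-face fit: points whose pin-axis coordinate is max
for a in np.radians([23,25,27]):
    u=np.array([np.sin(a),0,-np.cos(a)]); h=L@u; T=L[h>h.max()-.003]; print(np.degrees(a),h.max(),T.mean(0),len(T))
E
```

```text
time: 7.65
tool_pos: [0.4881, -0.3247, 0.1589]
tool_rot: [-0.004, 0.532, 0.847, 0.0]
contact_force: [0.4, -0.1, -0.7]
gripper_width: 0.176
grasp_force: 58.6
time: 7.95
tool_pos: [0.4922, -0.3264, 0.2508]
tool_rot: [0.007, 0.531, 0.847, -0.001]
contact_force: [0.2, -1.0, 0.1]
gripper_width: 0.171
grasp_force: 58.8
[ 0.49216605 -0.32638385  0.25080088] [[-0.436, 0.9, 0.01], [0.9, 0.436, -0.008], [-0.012, 0.005, -1.0]]
(array([0.474 , 0.0207, 0.0136]), array([25.4,  1.2]), 518)
23.0 0.037907682730617384 [-0.00654009  0.00946328 -0.04304128] 3
25.0 0.03708396700228761 [-0.00654009  0.00946328 -0.04304128] 3
27.0 0.03621507017251276 [-0.00654009  0.00946328 -0.04304128] 3
```

```bash
python3 -m crank '[{"x":3.5,"y":2.3,"z":-0.5,"turn":0},{"x":3.5,"y":2.3,"z":-0.5,"turn":0},{"x":3.6,"y":2.3,"z":-0.5,"turn":0},{"x":3.6,"y":2.3,"z":-0.5,"turn":0},{"x":3.6,"y":2.3,"z":0,"turn":0}]'
python3 -m crank '[{"x":3.6,"y":2.3,"z":0,"turn":0},{"x":3.6,"y":2.3,"z":0,"turn":0},{"x":0,"y":0,"z":0,"turn":-0.14},{"x":0,"y":0,"z":0,"turn":-0.14},{"x":0,"y":0,"z":0,"turn":-0.14}]'
python3 -m crank '[{"x":0,"y":0,"z":0,"turn":-0.14},{"x":0,"y":0,"z":0,"turn":-0.14},{"x":0,"y":0,"z":0,"turn":-0.14},{"x":0,"y":0,"z":0,"turn":-0.14},{"x":0,"y":0,"z":0,"turn":-0.14}]'
python3 -m crank '[{"x":0,"y":0,"z":0,"turn":0},{"x":0,"y":0,"z":0,"turn":0}]'
python3 - <<'E'
from h import *
s,R=tool(); print(s["time"],s["tool_pos"],R.round(3).tolist(),s["joint_pos"])
p,d,P,z=snap("wrist","w7"); print(ringfit(P,p,d,s["tool_pos"],R))
cv2.imwrite("pics/w7.png",cv2.resize(p[:,:,::-1],(768,576)))
E
```

```text
time: 8.5
tool_pos: [0.5148, -0.112, 0.2611]
tool_rot: [-0.001, 0.531, 0.847, -0.0]
contact_force: [0.5, 1.0, -0.7]
gripper_width: 0.175
grasp_force: 58.8
time: 9.0
tool_pos: [0.5243, -0.0281, 0.26]
tool_rot: [-0.002, 0.339, 0.941, -0.0]
contact_force: [0.4, 0.6, -1.4]
gripper_width: 0.174
grasp_force: 58.8
time: 9.5
tool_pos: [0.5243, -0.0288, 0.2599]
tool_rot: [-0.002, -0.003, 1.0, 0.0]
contact_force: [0.6, 0.4, -1.2]
gripper_width: 0.175
grasp_force: 58.8
time: 9.7
tool_pos: [0.5248, -0.0289, 0.2608]
tool_rot: [-0.001, 0.001, 1.0, 0.0]
contact_force: [0.0, 0.6, -0.3]
gripper_width: 0.178
grasp_force: 58.8
9.7 [ 0.52476242 -0.02888141  0.26081242] [[-1.0, 0.003, -0.002], [0.003, 1.0, 0.0], [0.002, 0.0, -1.0]] [-1.96647162e-01 -2.01881282e-01  1.80511326e+00  1.59671254e-05
  1.54081267e+00 -1.76483782e+00]
(array([ 0.4584, -0.002 ,  0.0146]), array([24.6, -0.1]), 972)
```

View pics/w7.png

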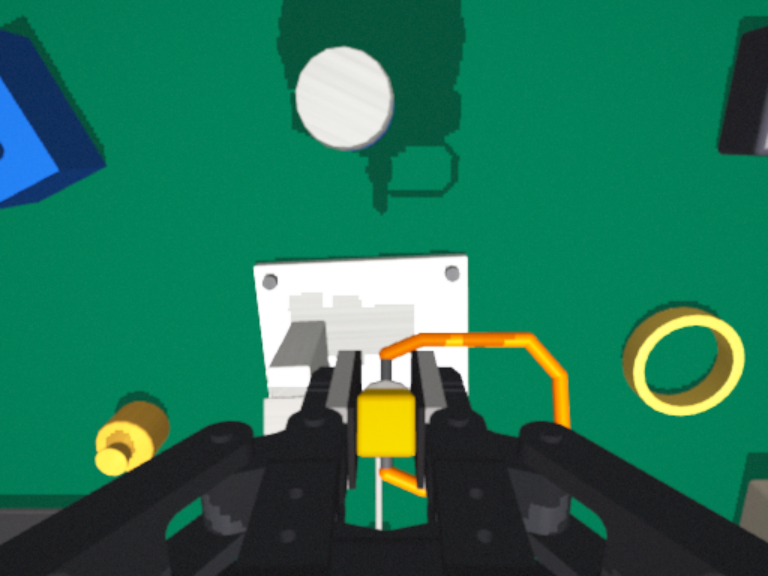

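The pin is tilted about 25° toward the robot with its ring to the right (+y), as planned. The fingers hide the tongue, so I'll move past the fixture to look at the hole.

```bash
python3 -m crank '[{"x":-4,"y":0,"z":0,"turn":0},{"x":-4,"y":0,"z":0,"turn":0},{"x":-4,"y":0,"z":0,"turn":0},{"x":-4,"y":0,"z":0,"turn":0},{"x":-3,"y":0,"z":0,"turn":0}]'
python3 -m crank '[{"x":0,"y":0,"z":0,"turn":0},{"x":0,"y":0,"z":0,"turn":0}]'
python3 - <<'E'
from h import *
s,R=tool(); print(s["time"],s["tool_pos"],R.round(3).tolist())
p,d,P,z=snap("wrist","w8")
cv2.imwrite("pics/w8.png",cv2.resize(p[:,:,::-1],(768,576)))
E
```

```text
time: 10.25
tool_pos: [0.7171, -0.029, 0.2611]
tool_rot: [-0.0, 0.001, 1.0, 0.0]
contact_force: [0.4, -0.4, -1.2]
gripper_width: 0.177
grasp_force: 58.8
time: 10.45
tool_pos: [0.7153, -0.029, 0.261]
tool_rot: [-0.001, 0.0, 1.0, 0.0]
contact_force: [0.2, -1.1, -1.7]
gripper_width: 0.173
grasp_force: 58.9
10.45 [ 0.71526399 -0.02899038  0.26097467] [[-1.0, 0.001, -0.002], [0.001, 1.0, 0.0], [0.002, 0.0, -1.0]]
```

View pics/w8.png

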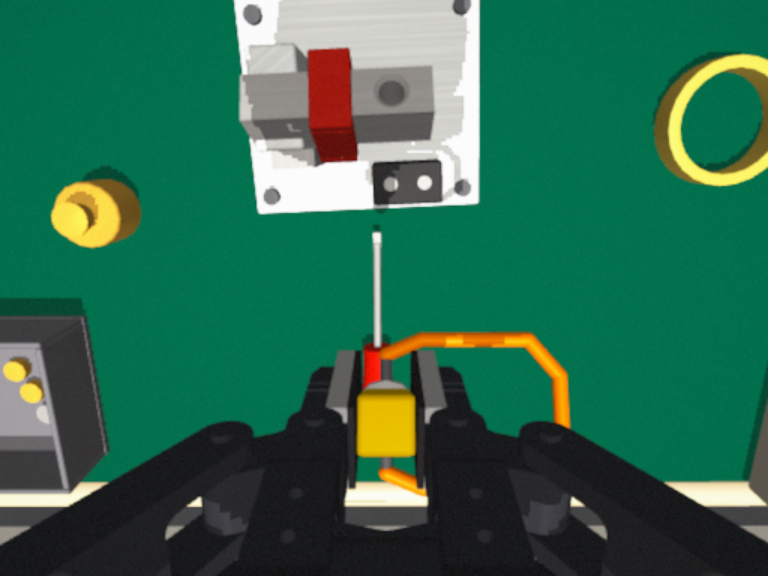

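The whole fixture is in view, with the hole at about (391,92), the red yoke at (330,85) and the tongue's free end at (433,90). I'll fit the face and the hole.

```bash
python3 - <<'E'
from h import *
p,d,P,z=load("w8"); T=np.linalg.inv(z["world_to_cam"]); K=z["mtx"]
s=1/1.5
def B(a,b,c,e): m=np.zeros(d.shape,bool); m[int(b*s):int(e*s),int(a*s):int(c*s)]=1; return m&(d>0)
q=P[B(358,70,430,110)&~B(372,74,410,110)]
for _ in range(4):
    c,*_r=np.linalg.lstsq(np.c_[q[:,:2],np.ones(len(q))],q[:,2],rcond=None); r=q[:,2]-np.c_[q[:,:2],np.ones(len(q))]@c; q=q[abs(r)<.002]
n=np.array([-c[0],-c[1],1]); n/=np.linalg.norm(n); print("face n",n.round(3),"tilt",np.degrees(np.arccos(n[2])),len(q),r.std())
g=cv2.cvtColor(p,cv2.COLOR_RGB2GRAY).astype(float)
big=cv2.resize(g[40:85,235:290],None,fx=8,fy=8,interpolation=cv2.INTER_CUBIC); print("gray", g[45:80:3,261].astype(int))
x0,y0=391*s,92*s
m=(g<95)&B(368,68,414,114); nn,lab,st,ce=cv2.connectedComponentsWithStats(m.astype(np.uint8)); i=1+np.argmax(st[1:,4]); print(st[i],ce[i])
u,v=ce[i]
ray=T[:3,:3]@np.array([(u-K[0,2])/K[0,0],(v-K[1,2])/K[1,1],1]); o=T[:3,3]
p0=np.array([q[:,0].mean(),q[:,1].mean(),q[:,2].mean()]); t=n@(p0-o)/(n@ray); H=o+t*ray; print("hole",H.round(4))
# tongue edges: points on the plane
a=P[B(345,50,445,130)]; k=abs((a-H)@n)<.0015; a=a[k]; xt=np.cross([ -1,0,0],n) 
print("tongue pts y max",a[:,1].max(), "x range",a[:,0].min(),a[:,0].max(), cv2.minAreaRect(a[:,:2].astype(np.float32)*1000))
# base
b=P[B(225,0,490,220)]; b=b[(abs(b[:,2]-.012)<.003)]; r=cv2.minAreaRect(b[:,:2].astype(np.float32)*1000); print("base",r, b[:,2].mean())
yk=mask(p,(0,150,60),(8,255,255),(190,20,250,110))|mask(p,(172,150,60),(180,255,255),(190,20,250,110)); y=P[yk&(d>0)]; print("yoke y",np.percentile(y[:,1],[2,50,98]))
E
```

```text
face n [-0.421 -0.018  0.907] tilt 24.89408456139746 690 0.0006940552632657272
gray [156 140 133  93  87  86  84  87  89 142 125  88]
[252  54  18  16 211] [260.58293839  61.59241706]
hole [ 0.6214 -0.0258  0.1179]
tongue pts y max -0.004258574253999267 x range 0.6066478927416368 0.6376580515550324 ((621.2666015625, -25.78097915649414), (31.03858184814453, 43.093528747558594), 2.3731508255004883)
base ((622.2901000976562, -46.58129119873047), (148.0099639892578, 169.6866912841797), 2.4546070098876953) 0.011415532330186792
yoke y [-0.06776582 -0.05718097 -0.04663508]
```

```bash
cat >> h.py <<'E'
def headfit(P,p,d,pos,R):
    m=mask(p,(22,120,120),(35,255,255),(225,250,290,312))&(d>0); L=(P[m]-pos)@R
    k=(abs(L[:,1])<.012)&(abs(L[:,0])<.04); L=L[k]; L0=L
    for _ in range(5):
        A=np.c_[L[:,:2],np.ones(len(L))]; c,*_r=np.linalg.lstsq(A,L[:,2],rcond=None); r=L[:,2]-A@c; L=L[abs(r)<max(.001,2*r.std())]
    rc=cv2.minAreaRect(L[:,:2].astype(np.float32)*1000)
    return "plane",c.round(4),"tilt",np.degrees(np.arctan(c[0])).round(1),"mean",L.mean(0).round(4),"rect",rc,len(L),len(L0)
E
python3 - <<'E'
from h import *
s,R=tool()
p,d,P,z=load("w8"); print(headfit(P,p,d,s["tool_pos"],R)); print(ringfit(P,p,d,s["tool_pos"],R))
# ring points in tool frame: extents
m=mask(p,(6,140,100),(22,255,255),(240,200,400,330))&(d>0); L=(P[m]-s["tool_pos"])@R; L=L[(L[:,1]>.016)&(L[:,1]<.08)&(L[:,2]<.04)&(L[:,2]>-.02)]
print(L.min(0),L.max(0),len(L)); k=L[:,1]>L[:,1].max()-.003; print(L[k].mean(0),L[k].min(0),L[k].max(0))
# grey shank/collar points
m=(hsv(p)[...,1]<60)&(d>0); v,u=np.nonzero(m); L=(P[m]-s["tool_pos"])@R; k=(abs(L[:,1])<.007)&(L[:,2]<.055)&(L[:,2]>-.02)&(abs(L[:,0])<.06)
print(np.c_[u[k],v[k],(L[k]*1000).round(1)][::15])
E
```

```text
('plane', array([ 0.4506,  0.0016, -0.0253]), 'tilt', np.float64(24.3), 'mean', array([-0.001 ,  0.0002, -0.0257]), 'rect', ((-1.2093148231506348, 0.2854042053222656), (14.510199546813965, 14.735932350158691), 0.03178561478853226), 1432, 1657)
(array([ 0.4465, -0.0098,  0.0158]), array([24.1, -0.6]), 1153)
[-0.02146509  0.01624009  0.00477036] [0.00725249 0.0606922  0.02095669] 1189
[-0.01209039  0.05885066  0.00967846] [-0.02146509  0.05769777  0.00477036] [-0.00300766  0.0606922   0.01508956]
[[ 2.54e+02  2.40e+02 -1.60e+00 -1.20e+00  1.62e+01]
 [ 2.55e+02  2.42e+02 -2.20e+00 -7.00e-01  1.51e+01]
 [ 2.56e+02  2.44e+02 -2.10e+00 -2.00e-01  1.26e+01]
 [ 2.57e+02  2.46e+02 -4.00e+00  3.00e-01  1.42e+01]
 [ 2.58e+02  2.48e+02 -4.30e+00  8.00e-01  1.25e+01]
 [ 2.60e+02  2.50e+02 -5.40e+00  1.80e+00  1.27e+01]
 [ 2.54e+02  2.53e+02 -6.70e+00 -1.20e+00  1.20e+01]
 [ 2.60e+02  2.54e+02 -6.90e+00  1.80e+00  1.12e+01]
 [ 2.61e+02  2.55e+02 -7.40e+00  2.30e+00  1.12e+01]
 [ 2.55e+02  2.56e+02 -8.10e+00 -7.00e-01  1.15e+01]
 [ 2.47e+02  2.57e+02 -8.20e+00 -4.60e+00  1.05e+01]
 [ 2.62e+02  2.57e+02 -7.70e+00  2.70e+00  9.60e+00]
 [ 2.53e+02  2.58e+02 -8.00e+00 -1.70e+00  9.20e+00]
 [ 2.68e+02  2.58e+02 -9.10e+00  5.70e+00  1.13e+01]
 [ 2.60e+02  3.06e+02 -3.03e+01  1.70e+00  2.30e+00]
 [ 2.54e+02  3.09e+02 -3.11e+01 -1.20e+00  1.10e+00]
 [ 2.55e+02  3.11e+02 -3.17e+01 -7.00e-01  3.00e-01]]
```

```bash
python3 -m crank '[{"x":0,"y":0,"z":0,"turn":-0.043},{"x":3.4,"y":0.16,"z":0,"turn":0},{"x":3.4,"y":0.16,"z":0,"turn":0},{"x":3.4,"y":0.16,"z":0,"turn":0},{"x":3.4,"y":0.16,"z":0,"turn":0}]'
python3 -m crank '[{"x":0.2,"y":0,"z":1.5,"turn":0},{"x":0,"y":0,"z":2,"turn":0},{"x":0,"y":0,"z":2,"turn":0},{"x":0,"y":0,"z":0,"turn":0},{"x":0,"y":0,"z":0,"turn":0}]'
python3 - <<'E'
from h import *
s,R=tool(); print(s["tool_pos"],R.round(4).tolist(),"err",((np.array([.5775,-.0283,.1848])-s["tool_pos"])@R).round(4))
p,d,P,z=snap("wrist","w9"); print(headfit(P,p,d,s["tool_pos"],R)); print(ringfit(P,p,d,s["tool_pos"],R))
q=snap("side","s9")[0]; a=cv2.resize(q[150:215,190:260],(560,520),interpolation=cv2.INTER_CUBIC); cv2.imwrite("pics/s9.png",a[:,:,::-1])
E
```

```text
time: 11.0
tool_pos: [0.5768, -0.0284, 0.2626]
tool_rot: [0.0, -0.021, 1.0, -0.0]
contact_force: [-0.2, -0.6, -0.7]
gripper_width: 0.177
grasp_force: 58.8
time: 11.5
tool_pos: [0.5768, -0.0285, 0.2071]
tool_rot: [-0.0, -0.021, 1.0, 0.0]
contact_force: [0.7, 0.7, -0.3]
gripper_width: 0.174
grasp_force: 58.8
[ 0.57681786 -0.02854563  0.20712448] [[-0.9991, -0.0428, -0.0006], [-0.0428, 0.9991, 0.0001], [0.0006, 0.0002, -1.0]] err [-0.0007  0.0002  0.0223]
('plane', array([ 0.4511, -0.0047, -0.0262]), 'tilt', np.float64(24.3), 'mean', array([-0.0005,  0.0003, -0.0264]), 'rect', ((-0.5950608253479004, 0.2704949378967285), (14.60749340057373, 14.70932388305664), 0.3123956620693207), 1418, 1600)
(array([ 0.4547, -0.0033,  0.0146]), array([24.5, -0.2]), 1198)
```

```bash
python3 -m crank '[{"x":-0.1,"y":0,"z":1.2,"turn":0},{"x":0,"y":0,"z":1,"turn":0},{"x":-0.21,"y":0,"z":0.45,"turn":0},{"x":-0.21,"y":0,"z":0.45,"turn":0},{"x":0,"y":0,"z":0,"turn":0}]'
python3 -m crank '[{"x":-0.21,"y":0,"z":0.45,"turn":0},{"x":-0.21,"y":0,"z":0.45,"turn":0},{"x":-0.21,"y":0,"z":0.45,"turn":0},{"x":0,"y":0,"z":0,"turn":0}]'
```

```text
time: 12.1
tool_pos: [0.5822, -0.0283, 0.1752]
tool_rot: [-0.001, -0.022, 1.0, 0.0]
contact_force: [0.3, 0.1, -1.4]
gripper_width: 0.178
grasp_force: 58.9
time: 12.5
tool_pos: [0.5885, -0.028, 0.1616]
tool_rot: [-0.001, -0.022, 1.0, 0.0]
contact_force: [-1.4, 0.7, -2.4]
gripper_width: 0.175
grasp_force: 58.8
```

```bash
python3 -m crank '[{"x":-0.21,"y":0,"z":0.45,"turn":0},{"x":-0.21,"y":0,"z":0.45,"turn":0},{"x":-0.21,"y":0,"z":0.45,"turn":0},{"x":0,"y":0,"z":0,"turn":0}]'
python3 -m crank '[{"x":-0.21,"y":0,"z":0.45,"turn":0},{"x":-0.17,"y":0,"z":0.36,"turn":0},{"x":-0.12,"y":0,"z":0.27,"turn":0},{"x":0,"y":0,"z":0,"turn":0}]'
```

```text
time: 12.9
tool_pos: [0.5949, -0.0277, 0.148]
tool_rot: [-0.0, -0.022, 1.0, 0.0]
contact_force: [-1.4, 0.5, -3.4]
gripper_width: 0.177
grasp_force: 58.6
time: 13.3
tool_pos: [0.5998, -0.0275, 0.1377]
tool_rot: [-0.001, -0.022, 1.0, 0.0]
contact_force: [-2.5, 1.2, -4.4]
gripper_width: 0.177
grasp_force: 58.6
```

```bash
python3 -m crank '[{"x":-0.12,"y":0,"z":0.27,"turn":0},{"x":-0.08,"y":0,"z":0.18,"turn":0},{"x":0,"y":0,"z":0,"turn":0}]'
python3 -m crank '[{"x":-0.08,"y":0,"z":0.18,"turn":0},{"x":0,"y":0,"z":0,"turn":0}]'
python3 -m crank '[{"x":-0.08,"y":0,"z":0.18,"turn":0},{"x":0,"y":0,"z":0,"turn":0}]'
python3 - <<'E'
from h import *
s,R=tool(); print(s["tool_pos"],s["contact_force"])
p,d,P,z=snap("wrist","w10"); print(headfit(P,p,d,s["tool_pos"],R)); print(ringfit(P,p,d,s["tool_pos"],R))
cv2.imwrite("pics/w10.png",cv2.resize(p[120:,100:440,::-1],(748,580)))
E
```

```text
time: 13.6
tool_pos: [0.6016, -0.0274, 0.1336]
tool_rot: [-0.001, -0.022, 1.0, 0.0]
contact_force: [-5.0, 2.3, -2.2]
gripper_width: 0.175
grasp_force: 58.8
time: 13.8
tool_pos: [0.6024, -0.0274, 0.1319]
tool_rot: [-0.001, -0.022, 1.0, 0.0]
contact_force: [-3.8, 0.6, -1.8]
gripper_width: 0.178
grasp_force: 58.8
time: 14.0
tool_pos: [0.6027, -0.0274, 0.1316]
tool_rot: [-0.002, -0.022, 1.0, 0.0]
contact_force: [-12.1, 0.7, 5.8]
gripper_width: 0.172
grasp_force: 59.9
[ 0.60266999 -0.02736958  0.13158507] [-12.11391583   0.73685262   5.77176479]
('plane', array([ 0.4515,  0.001 , -0.0262]), 'tilt', np.float64(24.3), 'mean', array([-0.0005,  0.0003, -0.0265]), 'rect', ((-0.7018499374389648, 0.3489537239074707), (14.744401931762695, 14.550284385681152), 89.49061584472656), 1379, 1614)
(array([0.4581, 0.0035, 0.0141]), array([24.6,  0.2]), 1172)
```

View pics/w10.png

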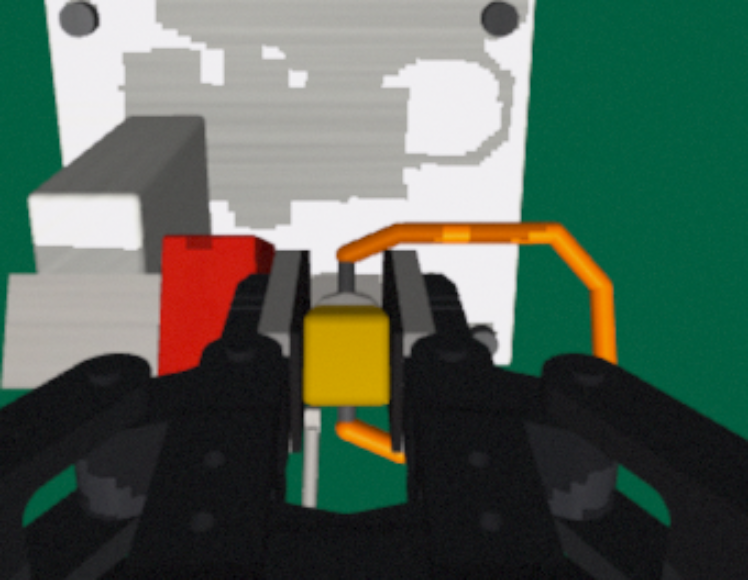

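The view shows the pin in the tongue with its collar at the face and the ring at (600,300), clear of the free end. The position matches the computed home pose. I'll relieve the side force and check that the pin is seated.

```bash
python3 -m crank '[{"x":0.15,"y":0,"z":0.1,"turn":0},{"x":0,"y":0,"z":0,"turn":0}]'
python3 -m crank '[{"x":0,"y":0,"z":0.2,"turn":0},{"x":0,"y":0,"z":0,"turn":0}]'
python3 -m crank '[{"x":0,"y":0,"z":0.2,"turn":0},{"x":0,"y":0,"z":0,"turn":0}]'
```

```text
time: 14.25
tool_pos: [0.6025, -0.0274, 0.1314]
tool_rot: [0.0, -0.022, 1.0, 0.0]
contact_force: [-7.2, 1.8, 6.2]
gripper_width: 0.177
grasp_force: 59.9
time: 14.45
tool_pos: [0.6026, -0.0274, 0.1314]
tool_rot: [0.0, -0.022, 1.0, 0.0]
contact_force: [-13.9, 3.0, 14.2]
gripper_width: 0.176
grasp_force: 61.0
time: 14.65
tool_pos: [0.6026, -0.0274, 0.1314]
tool_rot: [0.0, -0.022, 1.0, -0.0]
contact_force: [-18.0, 3.5, 22.0]
gripper_width: 0.174
grasp_force: 62.2
```

The pin is solidly seated: it did not move at 22 N. I'll release it, lift off, and look at the ring.

```bash
python3 -m crank '[{"x":0,"y":0,"z":-0.2,"turn":0},{"x":0,"y":0,"z":-0.25,"turn":0},{"x":0,"y":0,"z":0,"turn":0}]'
python3 -m crank '[{"x":0,"y":0,"z":0,"turn":0},{"x":0,"y":0,"z":0,"turn":0},{"x":0,"y":0,"z":0,"turn":0},{"x":0,"y":0,"z":0,"turn":0}]' 32
python3 -m crank '[{"x":0,"y":0,"z":-2,"turn":0},{"x":0,"y":0,"z":-3,"turn":0},{"x":0,"y":0,"z":-4,"turn":0},{"x":-3,"y":0,"z":-1,"turn":0},{"x":-4,"y":0,"z":0,"turn":0}]'
python3 -m crank '[{"x":-3,"y":0,"z":0,"turn":0},{"x":0,"y":0,"z":0,"turn":0},{"x":0,"y":0,"z":0,"turn":0}]' 0
python3 - <<'E'
from h import *
s,R=tool(); print(s["tool_pos"],s["gripper_width"])
p,d,P,z=snap("wrist","w11"); cv2.imwrite("pics/w11.png",p[:,:,::-1])
H=np.array([.6214,-.0261,.118]); n=np.array([-.4223,-.0180,.9063]); xt=np.array([-.0428,.9991,0]); yt=np.cross(n,xt); F=np.c_[xt,yt,n]
m=mask(p,(6,140,100),(22,255,255),(230,0,420,250))&(d>0); L=(P[m]-H)@F; L=L[(L[:,0]>.015)&(L[:,0]<.08)&(abs(L[:,2])<.06)]
if len(L):
    print(len(L),L.min(0),L.max(0)); k=L[:,0]>L[:,0].max()-.004; print("bar",L[k].mean(0),L[k].min(0),L[k].max(0))
m=mask(p,(22,120,120),(35,255,255),(200,0,320,200))&(d>0); L=(P[m]-H)@F; k=(abs(L[:,:2]).max(1)<.03)&(L[:,2]>.005); L=L[k]
if len(L): T=L[L[:,2]>np.percentile(L[:,2],95)-.006]; print("head",len(L),np.percentile(L[:,2],[2,50,98]),T.mean(0))
E
```

```text
time: 14.95
tool_pos: [0.6025, -0.0273, 0.1314]
tool_rot: [0.001, -0.022, 1.0, 0.0]
contact_force: [-7.3, 1.8, 4.2]
gripper_width: 0.172
grasp_force: 59.7
time: 15.35
tool_pos: [0.6028, -0.0277, 0.1303]
tool_rot: [0.001, -0.022, 1.0, -0.0]
contact_force: [-0.5, -0.6, 0.0]
gripper_width: 0.32
grasp_force: 0.0
time: 15.85
tool_pos: [0.6743, -0.0249, 0.235]
tool_rot: [0.004, -0.021, 1.0, -0.001]
contact_force: [-0.5, 0.5, 0.6]
gripper_width: 0.32
grasp_force: 0.0
time: 16.15
tool_pos: [0.702, -0.0233, 0.2291]
tool_rot: [-0.001, -0.022, 1.0, 0.0]
contact_force: [-0.2, -0.6, -0.3]
gripper_width: 0.001
grasp_force: 0.0
[ 0.70203665 -0.02325201  0.2290709 ] 0.0006988238796211484
1177 [ 0.01506747 -0.02664815  0.0037373 ] [0.06001062 0.02647757 0.00922535]
bar [ 0.0576651  -0.00122846  0.00717985] [ 0.05601733 -0.01768847  0.00513894] [0.06001062 0.01571668 0.00922535]
head 1270 [0.01232314 0.04200292 0.04497226] [-7.24655804e-05 -1.84468062e-03  4.33630147e-02]
```

View pics/w11.png

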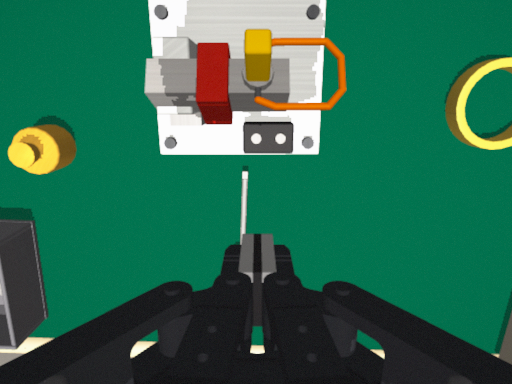

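The pin is seated, with its head top about 44 mm above the face. The ring is open, with the far bar at (343,75) px, which is tongue x 58 mm and z 5 mm as specified. Next I'll place the closed fingers above the bar.

```bash
python3 -m crank '[{"x":2.5,"y":1.45,"z":0,"turn":0},{"x":3,"y":1.45,"z":0,"turn":0},{"x":3,"y":1.45,"z":0,"turn":0},{"x":1.7,"y":1.4,"z":0,"turn":0},{"x":0,"y":0,"z":0,"turn":0}]' 0
python3 -m crank '[{"x":0,"y":0,"z":2,"turn":0},{"x":0,"y":0,"z":3,"turn":0},{"x":0,"y":0,"z":2,"turn":0},{"x":0,"y":0,"z":0.9,"turn":0},{"x":0,"y":0,"z":0,"turn":0}]'
python3 -m crank '[{"x":0,"y":0,"z":0,"turn":0}]'
```

```text
time: 16.7
tool_pos: [0.5952, 0.0311, 0.2304]
tool_rot: [0.0, -0.022, 1.0, 0.0]
contact_force: [0.6, 0.1, -0.3]
gripper_width: -0.003
grasp_force: 0.0
time: 17.2
tool_pos: [0.5968, 0.0294, 0.1494]
tool_rot: [-0.001, -0.021, 1.0, 0.0]
contact_force: [-0.8, -1.2, 0.9]
gripper_width: 0.001
grasp_force: 0.0
time: 17.3
tool_pos: [0.5984, 0.0295, 0.152]
tool_rot: [0.001, -0.021, 1.0, -0.0]
contact_force: [0.2, 0.4, 0.4]
gripper_width: 0.003
grasp_force: 0.0
```

```bash
python3 -m crank '[{"x":-0.4,"y":0,"z":0.9,"turn":0},{"x":-0.3,"y":0,"z":0.6,"turn":0},{"x":-0.25,"y":0,"z":0.5,"turn":0},{"x":-0.25,"y":0,"z":0.5,"turn":0},{"x":0,"y":0,"z":0,"turn":0}]'
python3 -m crank '[{"x":-0.2,"y":0,"z":0.45,"turn":0},{"x":-0.2,"y":-0.05,"z":0.45,"turn":0},{"x":-0.2,"y":-0.1,"z":0.45,"turn":0},{"x":0,"y":0,"z":0,"turn":0}]'
```

```text
time: 17.8
tool_pos: [0.6095, 0.0305, 0.1249]
tool_rot: [-0.001, -0.022, 1.0, 0.0]
contact_force: [0.0, -0.9, 0.1]
gripper_width: -0.002
grasp_force: 0.2
time: 18.2
tool_pos: [0.6155, 0.0291, 0.1115]
tool_rot: [-0.001, -0.022, 1.0, 0.0]
contact_force: [-0.8, 0.8, 1.7]
gripper_width: 0.004
grasp_force: 0.8
```

```bash
python3 -m crank '[{"x":-0.2,"y":-0.15,"z":0.45,"turn":0},{"x":-0.2,"y":-0.2,"z":0.45,"turn":0},{"x":-0.2,"y":-0.25,"z":0.45,"turn":0},{"x":-0.2,"y":-0.25,"z":0.45,"turn":0},{"x":0,"y":0,"z":0,"turn":0}]'
python3 - <<'E'
from h import *
s,R=tool(); p,d,P,z=snap("top","t12"); q=snap("side","s12")[0]
H=np.array([.6214,-.0261,.118]); n=np.array([-.4223,-.0180,.9063]); xt=np.array([-.0428,.9991,0]); F=np.c_[xt,np.cross(n,xt),n]
for t in ("s12","t12"):
    p,d,P,z=load(t); L=(P-H)@F; m=mask(p,(4,140,80),(22,255,255))&(d>0)&(abs(L).max(-1)<.075); L=L[m]; print(t,len(L))
    if len(L): print((L[::max(1,len(L)//12)]*1000).round(0).tolist())
E
```

```text
time: 18.7
tool_pos: [0.6237, 0.0204, 0.0931]
tool_rot: [-0.001, -0.021, 1.0, -0.0]
contact_force: [-0.2, -0.2, 0.4]
gripper_width: -0.0
grasp_force: 0.0
s12 16
[[-2.0, -9.0, 34.0], [15.0, 4.0, 42.0], [-30.0, 16.0, 10.0], [11.0, 7.0, 35.0], [-27.0, 17.0, 8.0], [-28.0, 16.0, 2.0], [-22.0, 18.0, 8.0], [47.0, -11.0, 47.0], [4.0, 9.0, 21.0], [-18.0, 16.0, 6.0], [4.0, 7.0, 16.0], [-22.0, 15.0, -2.0], [-19.0, 18.0, 2.0], [-10.0, 12.0, 1.0], [-24.0, 17.0, -8.0], [1.0, 20.0, 1.0]]
t12 10
[[-1.0, -7.0, 38.0], [-1.0, -5.0, 45.0], [-4.0, -4.0, 39.0], [-1.0, -2.0, 44.0], [-4.0, -2.0, 42.0], [-1.0, 1.0, 43.0], [-4.0, 1.0, 43.0], [-1.0, 3.0, 46.0], [-4.0, 3.0, 41.0], [-1.0, 6.0, 43.0]]
```

```bash
python3 -m crank '[{"x":0,"y":1.5,"z":0,"turn":0},{"x":0,"y":1,"z":-3,"turn":0},{"x":0,"y":0,"z":-5,"turn":0},{"x":0,"y":0,"z":-4.5,"turn":0},{"x":-3,"y":-3,"z":-1,"turn":0}]'
python3 -m crank '[{"x":-3.5,"y":-3,"z":0,"turn":0},{"x":-3,"y":0,"z":0,"turn":0},{"x":0,"y":0,"z":0,"turn":0},{"x":0,"y":0,"z":0,"turn":0}]'
python3 - <<'E'
from h import *
s,R=tool(); p,d,P,z=snap("wrist","w13"); q=snap("side","s13")[0]; print(s["tool_pos"])
a=cv2.resize(p[0:200,120:400],(560,400)); b=cv2.resize(q[150:215,195:260],(230,230),interpolation=cv2.INTER_CUBIC); c=np.zeros((400,230,3),np.uint8); c[:230]=b
cv2.imwrite("pics/w13.png",np.hstack([a,c])[:,:,::-1])
H=np.array([.6214,-.0261,.118]); n=np.array([-.4223,-.0180,.9063]); xt=np.array([-.0428,.9991,0]); F=np.c_[xt,np.cross(n,xt),n]
L=(P-H)@F; m=mask(p,(4,140,60),(20,255,255))&(d>0)&(abs(L).max(-1)<.075); L=L[m]; print(len(L),(L[::max(1,len(L)//15)]*1000).round(0).tolist())
E
```

```text
time: 19.3
tool_pos: [0.6561, 0.021, 0.2386]
tool_rot: [0.006, -0.024, 1.0, 0.0]
contact_force: [1.7, 0.3, 1.3]
gripper_width: 0.002
grasp_force: 0.0
time: 19.7
tool_pos: [0.7203, -0.0089, 0.2287]
tool_rot: [-0.001, -0.022, 1.0, 0.0]
contact_force: [0.6, 0.5, 0.1]
gripper_width: -0.002
grasp_force: 0.0
[ 0.72028209 -0.00889241  0.22871827]
307 [[-29.0, 16.0, 6.0], [1.0, -17.0, 9.0], [3.0, -18.0, 7.0], [1.0, -19.0, 5.0], [3.0, -19.0, 2.0], [0.0, -21.0, 2.0], [3.0, -20.0, -3.0], [1.0, -23.0, -1.0], [-37.0, -21.0, -10.0], [2.0, -23.0, -7.0], [1.0, -23.0, -12.0], [-21.0, -19.0, -27.0], [-0.0, -23.0, -21.0], [2.0, -24.0, -26.0], [-0.0, -23.0, -35.0], [-1.0, -23.0, -42.0]]
```

View pics/w13.png

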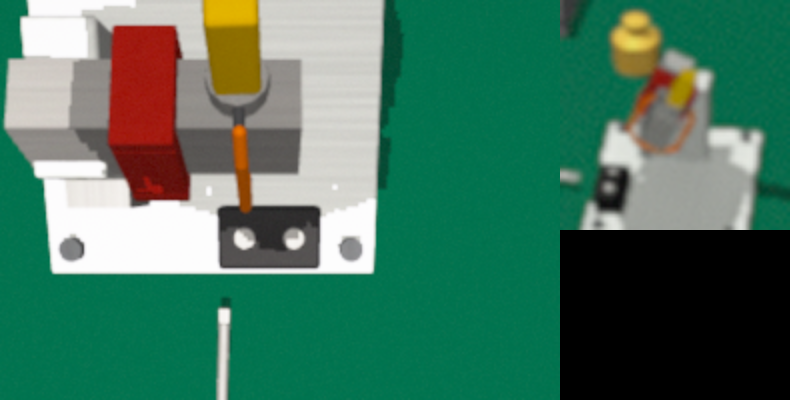

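The ring is closed: it hangs straight down beside the tongue at tongue x≈0 and reaches z −42 mm, and the side view shows it looped under the tongue end. Next is the key on the middle controller.

```bash
python3 -m crank '[{"x":4.1,"y":1,"z":0,"turn":0},{"x":4.1,"y":2,"z":0,"turn":0},{"x":4.1,"y":2,"z":0,"turn":0},{"x":4.1,"y":2,"z":0,"turn":0},{"x":0.3,"y":4.6,"z":0,"turn":0}]' 0
python3 -m crank '[{"x":0,"y":4.6,"z":0,"turn":0},{"x":0,"y":4.6,"z":0,"turn":0},{"x":0,"y":4.6,"z":0,"turn":0},{"x":0,"y":4.6,"z":0,"turn":0},{"x":0,"y":0,"z":0,"turn":0}]'
python3 -m crank '[{"x":0,"y":0,"z":0,"turn":0},{"x":0,"y":0,"z":0,"turn":0}]'
python3 - <<'E'
from h import *
s,R=tool(); p,d,P,z=snap("wrist","w14"); print(s["time"],s["tool_pos"])
cv2.imwrite("pics/w14.png",p[:,:,::-1])
m=cv2.inRange(hsv(p),(45,120,60),(80,255,255))>0; m&=(d>0)&(P[...,2]>.058)&(P[...,2]<.07)&(np.hypot(P[...,0]-.44,P[...,1]-.285)<.06)
q=P[m]; print(len(q),q.mean(0),np.ptp(q,axis=0)); k=q[q[:,2]>np.percentile(q[:,2],50)-.002]; print(cv2.minEnclosingCircle(k[:,:2].astype(np.float32)*1000),k[:,2].mean())
b=P[(abs(P[...,2]-.045)<.003)&(np.hypot(P[...,0]-.44,P[...,1]-.285)<.12)]; print(cv2.minAreaRect(b[:,:2].astype(np.float32)*1000))
p,d,P,z=load("top0"); m=(abs(P[...,2]-.063)<.005)&(np.hypot(P[...,0]-.44,P[...,1]-.285)<.03); print("top",P[m].mean(0),m.sum())
b=P[(abs(P[...,2]-.045)<.004)&(np.hypot(P[...,0]-.44,P[...,1]-.285)<.12)]; print("top",cv2.minAreaRect(b[:,:2].astype(np.float32)*1000))
E
```

```text
time: 20.3
tool_pos: [0.5432, 0.0982, 0.2279]
tool_rot: [-0.002, -0.02, 1.0, -0.001]
contact_force: [1.1, 1.2, 0.1]
gripper_width: 0.0
grasp_force: 0.0
time: 20.8
tool_pos: [0.5384, 0.2874, 0.2299]
tool_rot: [0.0, -0.025, 1.0, 0.001]
contact_force: [-0.7, -0.8, 0.3]
gripper_width: 0.001
grasp_force: 0.0
time: 21.0
tool_pos: [0.5401, 0.282, 0.2296]
tool_rot: [0.0, -0.021, 1.0, -0.0]
contact_force: [0.3, -0.1, -0.6]
gripper_width: -0.0
grasp_force: 0.0
21.0 [0.54014517 0.28201707 0.22958868]
906 [0.42569337 0.28416498 0.06227567] [0.02725096 0.02633322 0.00662551]
((425.46343994140625, 284.0478820800781), 13.821418762207031) 0.0623215768209312
((427.9145812988281, 298.81292724609375), (149.33181762695312, 81.73307800292969), 88.35795593261719)
top [0.42497973 0.28588674 0.06271424] 70
top ((425.2525329589844, 300.3666687011719), (150.32574462890625, 84.91983032226562), 87.53884887695312)
```

```bash
python3 -m crank '[{"x":3,"y":0.2,"z":0,"turn":0},{"x":4,"y":0.2,"z":1,"turn":0},{"x":3,"y":0.2,"z":3,"turn":0},{"x":1.45,"y":0.1,"z":4,"turn":0},{"x":0,"y":0,"z":4,"turn":0}]'
python3 -m crank '[{"x":0,"y":0,"z":2.5,"turn":0},{"x":0,"y":0,"z":0.8,"turn":0},{"x":0,"y":0,"z":0,"turn":0},{"x":0,"y":0,"z":0,"turn":0},{"x":0,"y":0,"z":0,"turn":0}]'
```

```text
time: 21.55
tool_pos: [0.425, 0.2838, 0.109]
tool_rot: [0.001, -0.021, 1.0, 0.0]
contact_force: [0.7, 0.2, 0.4]
gripper_width: -0.001
grasp_force: 0.0
time: 22.05
tool_pos: [0.4277, 0.2851, 0.0787]
tool_rot: [0.002, -0.021, 1.0, 0.001]
contact_force: [-0.2, 1.0, -0.5]
gripper_width: -0.002
grasp_force: 0.0
```

```bash
python3 -m crank '[{"x":0.2,"y":0,"z":0.5,"turn":0},{"x":0,"y":0,"z":0.6,"turn":0},{"x":0,"y":0,"z":0,"turn":0},{"x":0,"y":0,"z":0,"turn":0},{"x":0,"y":0,"z":0,"turn":0}]'
python3 -m crank '[{"x":0,"y":0,"z":0.2,"turn":0},{"x":0,"y":0,"z":0.2,"turn":0},{"x":0,"y":0,"z":0,"turn":0},{"x":0,"y":0,"z":0,"turn":0},{"x":0,"y":0,"z":0,"turn":0}]'
python3 -m crank '[{"x":0,"y":0,"z":0.1,"turn":0},{"x":0,"y":0,"z":0,"turn":0},{"x":0,"y":0,"z":0,"turn":0},{"x":0,"y":0,"z":0,"turn":0},{"x":0,"y":0,"z":0,"turn":0}]'
python3 -m crank '[{"x":0,"y":0,"z":0.1,"turn":0},{"x":0,"y":0,"z":0,"turn":0},{"x":0,"y":0,"z":0,"turn":0},{"x":0,"y":0,"z":0,"turn":0},{"x":0,"y":0,"z":0,"turn":0}]'
```

```text
time: 22.55
tool_pos: [0.424, 0.2846, 0.0654]
tool_rot: [-0.0, -0.022, 1.0, -0.0]
contact_force: [1.0, 0.9, 0.4]
gripper_width: 0.005
grasp_force: 0.0
time: 23.05
tool_pos: [0.4243, 0.2847, 0.0617]
tool_rot: [0.0, -0.022, 1.0, 0.0]
contact_force: [0.5, -0.3, 1.3]
gripper_width: 0.003
grasp_force: 0.6
time: 23.55
tool_pos: [0.4242, 0.2847, 0.0606]
tool_rot: [0.0, -0.022, 1.0, 0.0]
contact_force: [0.8, 1.3, 2.7]
gripper_width: 0.002
grasp_force: 1.1
time: 24.05
tool_pos: [0.4242, 0.2847, 0.0596]
tool_rot: [0.0, -0.022, 1.0, 0.0]
contact_force: [0.3, 1.8, 2.8]
gripper_width: 0.0
grasp_force: 1.6
```

```bash
python3 -m crank '[{"x":0,"y":0,"z":0.05,"turn":0},{"x":0,"y":0,"z":0,"turn":0},{"x":0,"y":0,"z":0,"turn":0}]'
python3 -m crank '[{"x":0,"y":0,"z":0.05,"turn":0},{"x":0,"y":0,"z":0,"turn":0},{"x":0,"y":0,"z":0,"turn":0}]'
```

```text
time: 24.35
tool_pos: [0.4242, 0.2847, 0.059]
tool_rot: [0.0, -0.022, 1.0, 0.0]
contact_force: [2.4, 0.3, 2.2]
gripper_width: 0.004
grasp_force: 1.4
time: 24.65
tool_pos: [0.4237, 0.2844, 0.058]
tool_rot: [-0.0, -0.022, 1.0, -0.0]
contact_force: [0.2, -0.2, 1.4]
gripper_width: 0.001
grasp_force: 0.9
```

The force dropped from about 3 N to 1.4 N, which is the click. I'll go a touch further to be sure, then let the key up and check.

```bash
python3 -m crank '[{"x":0,"y":0,"z":0.05,"turn":0},{"x":0,"y":0,"z":0,"turn":0},{"x":0,"y":0,"z":0,"turn":0}]'
python3 -m crank '[{"x":0,"y":0,"z":-0.5,"turn":0},{"x":0,"y":0,"z":-1,"turn":0},{"x":0,"y":0,"z":-3,"turn":0},{"x":-4,"y":0,"z":-4,"turn":0},{"x":-4,"y":0,"z":-4,"turn":0}]'
python3 -m crank '[{"x":-4,"y":0,"z":-4,"turn":0},{"x":0,"y":0,"z":0,"turn":0},{"x":0,"y":0,"z":0,"turn":0}]'
python3 - <<'E'
from h import *
s,R=tool(); p,d,P,z=snap("wrist","w15"); print(s["time"],s["tool_pos"])
q=P[(cv2.inRange(hsv(p),(45,120,60),(80,255,255))>0)&(d>0)&(P[...,2]>.053)&(np.hypot(P[...,0]-.4254,P[...,1]-.2843)<.03)]; print("key",np.median(q[:,2]),len(q))
H=np.array([.6214,-.0261,.118]); n=np.array([-.4223,-.0180,.9063]); xt=np.array([-.0428,.9991,0]); F=np.c_[xt,np.cross(n,xt),n]
p,d,P,z=snap("top","t15"); L=(P-H)@F; m=mask(p,(22,120,100),(35,255,255))&(abs(L[...,:2]).max(-1)<.02)&(L[...,2]>.01); print("head",np.percentile(L[m][:,2],[50,90,98]),m.sum())
p0,d0,P0,_=load("top0")
for nme,u,v in (("can",430,333),("weight",535,208),("spare",572,353),("sensor",152,300)): print(nme,np.abs(p[int(v/1.5625),int(u/1.5625)].astype(int)-p0[int(v/1.5625),int(u/1.5625)]).max(),end=" ")
cv2.imwrite("pics/t15.png",cv2.resize(p[60:250,60:470,::-1],(800,370)))
E
```

```text
time: 24.95
tool_pos: [0.4237, 0.2844, 0.0577]
tool_rot: [-0.0, -0.022, 1.0, -0.0]
contact_force: [-0.2, -0.2, 1.4]
gripper_width: 0.001
grasp_force: 1.0
time: 25.45
tool_pos: [0.4941, 0.2875, 0.1747]
tool_rot: [-0.001, -0.022, 1.0, -0.0]
contact_force: [-0.2, 0.3, -0.1]
gripper_width: 0.003
grasp_force: 0.0
time: 25.75
tool_pos: [0.5308, 0.2892, 0.2105]
tool_rot: [0.001, -0.021, 1.0, 0.0]
contact_force: [-0.0, 1.2, -1.4]
gripper_width: -0.0
grasp_force: 0.0
25.75 [0.53080008 0.28916775 0.21047126]
key 0.062355356688081676 1009
head [0.04302536 0.04702944 0.04964816] 36
can 1 weight 1 spare 2 sensor 124
```

View pics/t15.png

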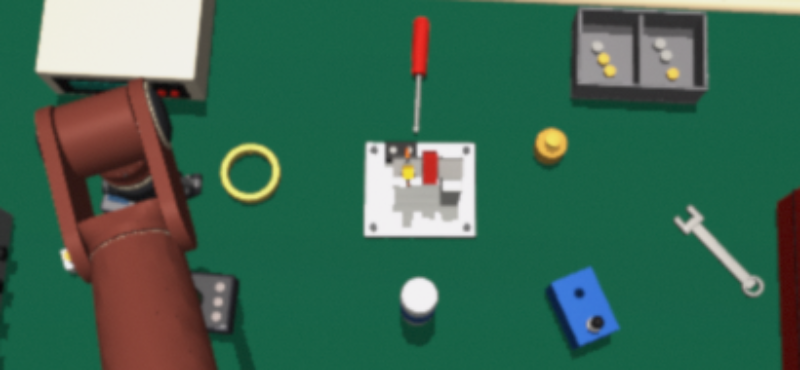

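The key is up again at 62 mm. The pin sits in the tongue with its ring down, at (408,170). The can, weight, spare, driver, spanner and tape are where they were. The sensor reading differs only because the arm partly covers it, at (68,260). The robot is touching nothing, so I'm handing in.

```bash
python3 -c "
from plant import manip
print(manip.job_done())"
```

```text
the job is handed in; nothing more can be done
None
```

The job is handed in at about 26 s: the linch pin is fully home in the tongue, its ring snapped closed, and after that the green key was clicked once and came back up, with none of the other things touched.

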